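Ratchet a sample cell tight in the bench clamp

TASK

The sample cell stands loose in the bench clamp, and the clamp's ratchet is still set to release. Flip the yellow selector to tighten, then work the red-gripped handle back and forth until the sliding jaw holds the cell firmly against the stop: squeeze it tight enough to stay put by itself, but stop by feel as soon as the handle goes firm, for its window cracks if it is forced. Move the jaw and cell only with the handle, let go at the end and leave the other things on the bench where they are.

Things in the scene. Friction and masses are not known exactly. Their poses are not given: they have to be found in the camera images.
- clamp: Fixed bench clamp, a grey bed 265 x 100 x 30 mm lying on the bench. Origin: at bench level under the ratchet's vertical axis. Its x axis points along the bed from the ratchet to the stop; with the handle at 0 the handle points along its -x. z is up. The clamp's place and yaw (within 0.5 rad of the world's) vary.
- handle (a joint): Handle angle about the vertical ratchet axis, rad: 0 along the clamp's -x, growing clockwise seen from above (grip towards clamp +y). End stops at -0.6 and 0.6; stays where left. With the selector at tighten, clockwise swings drive the jaw 10 mm per rad; the swing back only clicks and moves nothing. Up to 0.32 rad of play passes before the pawl bites.
- grip (a point): Centre of the top of the red round grip post at the handle's end: diameter 26 mm, 72 to 124 mm above the bench, 180 mm from the ratchet axis, on a slightly springy bar (2 mm per N). Push felt here driving the free jaw: 4 to 5 N moving, 1 to 3 N paused. Once all is home it climbs: stop at 4 to 5 N paused or 7 to 8 N moving (cell then at 70 to 110 N); 7 N paused or 11 N moving cracks the window.
- selector (a joint): Angle of the yellow selector lever on the handle, rad: 0 to 0.3 = release (start); 0.5 to 0.8 = tighten; it snaps over at 0.4. Grows clockwise seen from above, relative to the handle: its tab moves to the side to which the handle then drives. At 0.4 it lies along the handle. Its pivot lies on the handle, 49 mm from the ratchet axis. About 1.5 N at the tab flips it.
- tab (a point): Centre of the top of the selector's upright yellow tab, 117 mm above the bench; the tab is 30 mm high (foot at 87 mm), 8 mm thick across the lever, 12 mm along it, and 42 mm from the lever's pivot, on the side away from the ratchet axis. Its x axis points to the pivot. It travels 33 mm sideways from 0 to 0.8 and can be pushed over.
- jaw: Blue sliding jaw, its pressing face 70 mm wide, from 32 to 72 mm above the bench, looking along the clamp's +x. Origin: at bench level, 78 mm behind (clamp -x of) the pressing face, on the bed's centre line. 18 to 32 mm of jaw travel are needed before everything is tight. The jaw stays where the ratchet leaves it.
- stop: Blue stop block, fixed on the bed, 24 x 80 x 50 mm. Origin: middle of the lower edge of the face that looks to the jaw (its material lies on the +x side of its origin). The distance to the jaw varies.
- cell: Stainless sample cell, a block 40 (along the clamp's x) x 50 x 50 mm with a round green glass window on top and brass stubs on its sides, 250 to 490 g, standing loose on the bed 3 to 7 mm short of the stop and up to 0.08 rad askew; the jaw pushes it home and squares it. Origin: centre of its underside.
- spare_cell: A second, identical cell standing on the bench, not to be disturbed. Origin: centre of its underside.
- reagent: Amber reagent bottle, 72 mm across, 170 mm tall, not to be disturbed. Origin: centre of its underside.
- beaker: White beaker, 70 mm across, 85 mm tall, not to be disturbed. Origin: centre of its underside.
Mind the look-alikes: they are no part of the job. Leave any turquoise look-alike of the cell alone.

How it is judged:
By the outcome, as a careful person would: the job done as asked, in the order asked, and still so for the second after the job is handed in, with the robot touching nothing.
It also fails if it takes over 72 s, if anything falls off the work surface, if the arm or the gripper's body presses on something with over 40 N, if the wrist force passes 120 N, or if a joint passes its speed limit or range.

ROBOT

A 6-joint arm with a two-finger parallel gripper is mounted at the origin on the work surface. World frame = base frame: x ahead of the robot, y to its left, z up, the work surface at z = 0. Lengths are in mm, angles in rad, forces in N, time in s.
With the tool pointing down it reaches from about 300 to 775 mm from the base axis. Payload 14.6 kg.
Tool frame: the origin (TCP) lies at the very end of the fingers, on their centre line; the grasp point (between the pads) lies manip.grip_depth behind it (manip.grip_depth is the distance from the TCP to the grasp point, in mm); x points along the fingers, z is the direction in which the jaws open and shut, and the axes are right-handed (so a half turn about x gives the same grasp; the last joint's range is limited). The gripper opens to 94 mm and grips with 3 to 60 N. Pads are 16 mm wide; open, the fingers measure 119 mm over their backs; the gripper's body (75 mm by 177 mm) begins 78 mm behind the grasp point.
Start: joints at [1.155, 0.3, 1.521, -0, 1.321, -0.067], TCP at [187.971, 516.872, 205.446] pointing down, gripper open.
Joint ranges: [-3.03, 3.03], [-0.79, 2.21], [0.23, 2.52], [-1.04, 4.18], [0, 3.07], [-2.55, 2.55]. Speed limits (rad/s): [2.22, 2.22, 2.57, 3.14, 3.14, 3.14].

INTERFACE

Orientations are given as [roll, pitch, yaw] about the fixed x, y, z axes, in that order (R = Rz(yaw) Ry(pitch) Rx(roll)).
In Python, from cell import manip gives the robot as it stands.
- The arm moves only by the tool step_arm, never from a script. Its argument "commands" is one flat list of numbers, 7 for each row, row after row: the shift along the tool's x, y, z in m, then the turn, a rotation vector about the tool's x, y, z in degrees, then the finger opening in m, from 0 to 0.094. A call has 1 to 5 rows; each row shifts and turns the commanded pose from where the row before left it, along the tool's axes as they then stand; what a row does not reach is not made up. A row lasts 1/8 s, in which the tool goes at most 62.5 mm and 10.7 degrees, less where a joint would pass 70% of its speed; a pose out of reach is approached as far as the arm can. A call with a gripper value outside its range is refused whole. The fingers move at their own pace and stop on an object; "squeeze" is the grip in N (left out, the last holds). Time passes only in rows, so rows that do not move let the fingers close. It gives the time, the measured TCP pose, the force and the opening at its end, in the units of the state.
- manip.read_state(): the state, without advancing time (a new reading comes with each control period).
- manip.camera(name): name is "scene" or "top" or "wrist"; returns the picture (384x512x3 uint8, red, green, blue); there is no depth.
- manip.camera_model(name): a dict with "intrinsics" (3x3 intrinsics, pixels), "k1" (the pictures are not rectified: a ray, as slopes to the right and down, at radius r is drawn at 1 + k1 r^2 times it, then the intrinsics apply), "origin" and "orientation" of the camera in the world; the wrist camera has in their place "tool_from_camera" (4x4, takes a point from camera to tool coordinates, whose origin is the TCP and whose axes are the tool frame's). Camera axes: x right, y up, looking along -z (the intrinsics and any distortion apply to the point x, -y, -z); pixel columns grow to the right and rows downward; lengths in mm; the calibration is good to about 2 mm. A picture is of the moment at which its call begins: read the wrist's pose just before it. camera_model takes no time and is no camera call.
- manip.sign_off(): hands the job in, once; it reports no verdict.
Trained networks look in the newest picture that a camera, given by its name, has taken for a name from the list of things; names that differ only in an ending like _2 or _b are one class to them, and where a whole thing is asked for, a point or a joint stands for the part that bears it (a point fixed in the world has none). Each returns a list of dicts, best first, with "score" (0 to 1); they miss things now and then, are a little off and sometimes report something else, mostly with a low value. They report only what shows in the picture. A call takes as long as a camera call. They do not tell look-alikes from the thing itself.
- manip.find_in(thing, camera): "centre" ([row, column] in pixels, amid what is visible of it).
- manip.outline_of(thing, camera): "pixels" (384x512 bool, what is visible of it) and "centre" ([row, column] in pixels, amid what is visible of it).
The state is a dict: "clock": time; "joints": joint angles; "qd": joint speeds; "effort": joint torques, N m; "eef_pos": TCP position; "eef_rot": TCP orientation; "wrist_force": force on the tool from outside, world axes, zero at the start; "moment": the same for the moment, N m; "finger_gap": finger opening in mm.
Only numpy, scipy, OpenCV 4.12 (cv2) and the standard library are available. Lean on these libraries where they do the work, as an engineer would, in place of code of your own. Each camera call takes 0.05 s, during which the arm holds its last target. There are 200 camera calls.

## Working session

There is one attempt and no reset: what is moved stays moved. The work goes in short steps, Python scripts to look and compute and a tool call to move; the robot and the scene stay as the last step left them, time stands still between calls to the robot, and variables do not carry over. Pictures are saved under pics/ and viewed, about 8 in all and at most 12, crops included, and the job is handed in when it is done.

Besides the shell and the picture viewer there is one more tool, called after ">>>" by a JSON object that holds its "method" and its "body", one argument or row to a line. step_arm: Moves the arm, as the interface text tells. Its arguments: {"type":"object","properties":{"commands":{"type":"array"},"squeeze":{"type":"number"}},"required":["commands"]}

```bash
ls; mkdir -p pics
cat > h.py <<'E'
import numpy as np, cv2
from cell import manip
from scipy.spatial.transform import Rotation as Ro
def cam(name):
    m=manip.camera_model(name); K=np.array(m["intrinsics"])
    if "origin" in m:
        o=np.array(m["origin"],float); R=np.array(m["orientation"],float)
        R=Ro.from_euler('xyz',R).as_matrix() if R.size==3 else R
    else:
        s=manip.read_state(); T=np.array(m["tool_from_camera"],float)
        Rt=Ro.from_euler('xyz',s["eef_rot"]).as_matrix()
        R=Rt@T[:3,:3]; o=np.array(s["eef_pos"])+Rt@T[:3,3]
    return K,m["k1"],o,R
def proj(c,P):
    K,k1,o,R=c; p=(np.atleast_2d(P)-o)@R; s=np.c_[p[:,0]/-p[:,2],-p[:,1]/-p[:,2]]
    s=s*(1+k1*(s**2).sum(1,keepdims=True)); return s@np.diag([K[0,0],K[1,1]])+K[:2,2]   # col,row
def at_z(c,rc,z):
    K,k1,o,R=c; d=np.array([(rc[1]-K[0,2])/K[0,0],(rc[0]-K[1,2])/K[1,1]]); s=d.copy()
    for _ in range(20): s=d/(1+k1*(s@s))
    v=R@np.array([s[0],-s[1],-1]); return o+v*(z-o[2])/v[2]
E
python3 - <<'E'
from h import *
s=manip.read_state(); print({k:np.round(v,3).tolist() for k,v in s.items()}, manip.__dict__.get('grip_depth',None), getattr(manip,'grip_depth',None))
for n in("top","scene","wrist"):
    m=manip.camera_model(n);print(n,m)
ims=[]
for n in("top","scene"):
    im=manip.camera(n); cv2.imwrite(f"pics/{n}0.png",im[:,:,::-1])
    for t in("clamp","grip","tab","jaw","stop","cell","reagent","beaker","handle","selector"):
        print(n,t,[(round(d["score"],2),np.round(d["centre"]).tolist()) for d in manip.find_in(t,n)])
E
```

```text
pics
{'clock': 0.0, 'joints': [1.155, 0.3, 1.522, -0.0, 1.321, -0.067], 'qd': [0.001, 0.001, 0.001, -0.001, 0.001, -0.0], 'effort': [-0.003, -53.18, -35.273, 0.071, 0.025, -0.0], 'eef_pos': [187.873, 516.621, 204.861], 'eef_rot': [3.078, 1.57, -1.983], 'wrist_force': [0.276, 0.111, -0.216], 'moment': [-0.045, 0.012, -0.052], 'finger_gap': 94.157} None 18.8
top {'intrinsics': array([[368.41446019,   0.        , 257.26029901],
       [  0.        , 368.41446019, 194.27562576],
       [  0.        ,   0.        ,   1.        ]]), 'k1': -0.032514926143936626, 'origin': array([ 484.75882937,   -2.18503756, 1118.03963991]), 'orientation': array([ 0.15793419, -0.00342053, -1.55594982])}
scene {'intrinsics': array([[406.11068556,   0.        , 248.76139169],
       [  0.        , 406.11068556, 193.24688925],
       [  0.        ,   0.        ,   1.        ]]), 'k1': -0.1270845215263673, 'origin': array([1377.62889287,  609.5456557 ,  857.42518854]), 'orientation': array([ 0.90216898, -0.00390506,  2.25060833])}
wrist {'intrinsics': array([[282.46603944,   0.        , 256.07876076],
       [ 
[... 692 characters left out ...]
, [158.0, 277.0]), (0.74, [149.0, 175.0]), (0.69, [147.0, 230.0])]
top reagent [(0.9, [236.0, 94.0])]
top beaker [(0.67, [253.0, 405.0])]
top handle [(0.57, [200.0, 215.0])]
top selector [(0.66, [209.0, 218.0])]
scene clamp [(0.6, [240.0, 265.0])]
scene grip [(0.57, [188.0, 302.0])]
scene tab [(0.58, [209.0, 284.0])]
scene jaw [(0.59, [239.0, 252.0])]
scene stop [(0.81, [250.0, 226.0])]
scene cell [(0.94, [284.0, 282.0]), (0.84, [246.0, 238.0]), (0.68, [228.0, 203.0]), (0.25, [250.0, 226.0])]
scene reagent [(0.97, [245.0, 399.0])]
scene beaker [(0.63, [139.0, 183.0]), (0.53, [211.0, 279.0])]
scene handle [(0.88, [211.0, 280.0])]
scene selector [(0.66, [209.0, 276.0]), (0.32, [210.0, 279.0])]
```

Run:
```python
import cv2
t=cv2.imread("pics/top0.png")[110:290,130:330]; s=cv2.imread("pics/scene0.png")[150:310,160:360]
t=cv2.resize(t,None,fx=3,fy=3,interpolation=cv2.INTER_CUBIC)
cv2.imwrite("pics/a_top.png",t)
cv2.imwrite("pics/a_scene.png",cv2.resize(s,None,fx=3,fy=3,interpolation=cv2.INTER_CUBIC))
```

```text
(no output)
```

View pics/a_top.png

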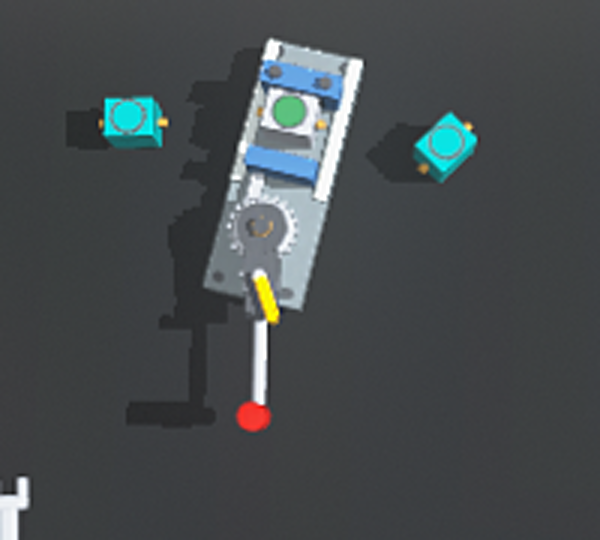

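View pics/a_scene.png

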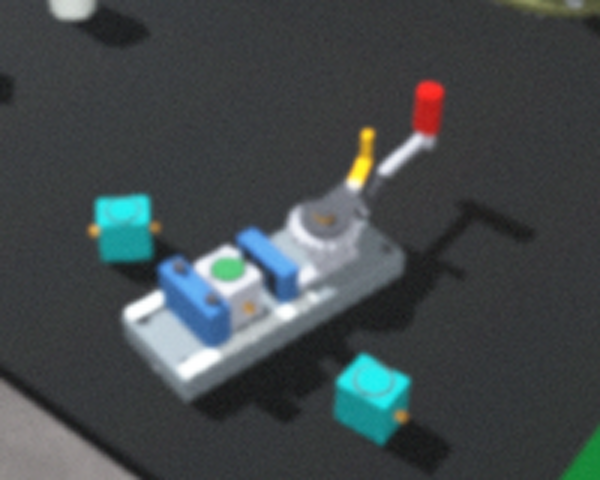

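Top crop: red grip at pixel (row 249, col 214), yellow tab end at about (216, 221), lying on the clamp −y side (release). The ratchet is at (185, 217) and the real cell, steel with a green window, at (147, 227). Look-alikes: turquoise cells at (149, 174) and (158, 278), which stay untouched; nothing else looks like the red grip or yellow tab.

```bash
cat >> h.py <<'E'
from scipy.optimize import least_squares
def tri(cs,rcs):
    f=lambda X: np.concatenate([proj(c,X)[0]-np.array(rc)[::-1] for c,rc in zip(cs,rcs)])
    r=least_squares(f,[450,60,80]); return r.x, np.abs(r.fun).max()
E
python3 - <<'E'
from h import *
t,s=cam("top"),cam("scene")
C=lambda x,y:(110+y/3,130+x/3); S=lambda x,y:(150+y/3,160+x/3)
for n,a,b in(("grip",C(253,416),S(429,88)),("ratchet",C(261,226),S(325,219)),("tab",C(272,318),S(368,131)),("cellwin",C(289,112),S(229,268))):
    print(n,tri((t,s),(a,b)))
co=[at_z(t,C(*p),30)[:2] for p in((268,38),(365,60),(302,312),(203,287))]; co=np.array(co);print(co.round())
d=[np.degrees(np.arctan2(*(co[i]-co[j])[::-1])) for i,j in((0,3),(1,2))];print(d)
print("grip@124",at_z(t,C(253,416),124)); print("tab@117",at_z(t,C(272,318),117))
for n in("spare_cell","reagent","beaker"): pass
print("reagent",at_z(t,(236,94),150),"beaker",at_z(t,(253,405),80),"turq",at_z(t,C(131,116),50),at_z(t,C(447,142),50))
for k in ("grip","tab","selector","handle"):
    o=manip.outline_of(k,"top")
    if o: 
        p=o[0]["pixels"]; im=manip.camera_model; print(k,o[0]["centre"],p.sum())
im=cv2.imread("pics/top0.png"); hsv=cv2.cvtColor(im,cv2.COLOR_BGR2HSV)
w=(slice(200,270),slice(190,240))
y=np.argwhere((hsv[w][:,:,0]>18)&(hsv[w][:,:,0]<35)&(hsv[w][:,:,1]>150)&(hsv[w][:,:,2]>90))+[200,190];print("yellow",y.min(0),y.max(0),y.mean(0))
r=np.argwhere(((hsv[w][:,:,0]<8)|(hsv[w][:,:,0]>172))&(hsv[w][:,:,1]>150)&(hsv[w][:,:,2]>60))+[200,190];print("red",r.min(0),r.max(0),r.mean(0))
E
```

```text
grip (array([493.62926587, 110.50990854, 121.46353325]), np.float64(0.5065768077298003))
ratchet (array([674.69031613, 114.8533516 ,  71.79337466]), np.float64(0.6472206832244751))
tab (array([582.31044875,  97.15462851, 113.19257757]), np.float64(0.5612193457026251))
cellwin (array([786.85128325,  90.54757014,  77.42675462]), np.float64(0.5725931788457785))
[[880. 117.]
 [858.  17.]
 [598.  75.]
 [621. 174.]]
[np.float64(-12.26414759341952), np.float64(-12.502598923841537)]
grip@124 [494.22586587 109.24195896 124.        ]
tab@117 [582.72213602  95.61303631 117.        ]
reagent [521.36410862 424.04859708 150.        ] beaker [ 489.82435547 -419.8278439    80.        ] turq [789.51795623 249.40270607  50.        ] [767.54707686 -66.54414093  50.        ]
grip [239.9, 216.4] 216
tab [208.9, 220.7] 73
selector [252.7, 405.6] 605
handle [203.7, 215.7] 719
yellow [202 215] [217 222] [209.76056338 218.63380282]
red [244 209] [253 219] [248.43333333 214.01111111]
```

```bash
cat >> h.py <<'E'
def rows(targets,gap):
    """targets: list of (xyz, azimuth deg of tool z), prints tool-frame total shift/turn between them (tool pointing down)"""
    s=manip.read_state(); R=Ro.from_euler('xyz',s["eef_rot"]).as_matrix(); p=np.array(s["eef_pos"])
    for q,az in targets:
        z=np.array([np.cos(np.radians(az)),np.sin(np.radians(az)),0]); x=np.array([0,0,-1.]); R2=np.c_[x,np.cross(z,x),z]
        print("shift mm",(R.T@(np.array(q)-p)).round(1),"turn deg",np.degrees(Ro.from_matrix(R.T@R2).as_rotvec()).round(1)); R,p=R2,np.array(q)
E
python3 - <<'E'
from h import *
s=manip.read_state(); print(Ro.from_euler('xyz',s["eef_rot"]).as_matrix().round(3))
rows([((585,110,205),91.4)],.04); rows([((585,110,205),-88.6)],.04)
E
```

```text
[[-0.    -0.94   0.342]
 [ 0.     0.342  0.94 ]
 [-1.     0.     0.   ]]
shift mm [ 4.000e-01 -5.122e+02 -2.467e+02] turn deg [-21.4   0.   -0. ]
shift mm [ 4.000e-01 -5.122e+02 -2.467e+02] turn deg [158.6  -0.   -0. ]
```

>>> {"method": "step_arm", "body": {
  "commands": [0,-0.043,-0.0206,0,0,0,0.044,0,-0.043,-0.0206,0,0,0,0.044,0,-0.043,-0.0206,0,0,0,0.044,0,-0.043,-0.0206,0,0,0,0.044,0,-0.043,-0.0206,0,0,0,0.044]
}}

```text
clock: 1.92
eef_pos: [355.7, 345.4, 205.6]
eef_rot: [-0.49, 1.57, 0.732]
wrist_force: [-0.4, -0.3, -0.0]
finger_gap: 47.4
```

>>> {"method": "step_arm", "body": {
  "commands": [0,-0.043,-0.0206,0,0,0,0.044,0,-0.043,-0.0206,0,0,0,0.044,0,-0.043,-0.0206,0,0,0,0.044,0,-0.043,-0.0206,0,0,0,0.044,0,-0.043,-0.0206,0,0,0,0.044]
}}

```text
clock: 2.55
eef_pos: [522.7, 175.0, 205.5]
eef_rot: [-0.557, 1.571, 0.664]
wrist_force: [-0.2, -0.3, -0.5]
finger_gap: 44.3
```

>>> {"method": "step_arm", "body": {
  "commands": [0,-0.043,-0.0206,0,0,0,0.044,0,-0.039,-0.0206,0,0,0,0.044,0,0,0,-10.7,0,0,0.044,0,0,0,-10.7,0,0,0.044,0,0,0,0,0,0,0.044]
}}

```text
clock: 3.18
eef_pos: [584.7, 109.5, 205.4]
eef_rot: [1.432, 1.571, 3.026]
wrist_force: [-0.4, 0.5, 0.1]
finger_gap: 44.1
```

Run:
```python
from h import *
s=manip.read_state(); print(s["clock"],s["eef_pos"],s["wrist_force"],s["joints"],s["finger_gap"])
c=cam("wrist"); im=manip.camera("wrist"); 
for k in("tab","grip","selector"): 
    for d in manip.find_in(k,"wrist")[:2]: print(k,d["score"],d["centre"],at_z(c,d["centre"],117),at_z(c,d["centre"],124))
print("pred tab,grip,tip-at-102",proj(c,[[585,97,117],[494,110,124],[*s["eef_pos"][:2],102]]))
cv2.imwrite("pics/w1.png",im[:,:,::-1])
```

```text
3.175 [584.68235914 109.49666581 205.38774223] [-0.36876523  0.4968962   0.10879868] [ 1.23552528e-01  4.00519541e-01  1.38615012e+00  2.51547219e-05
  1.35502365e+00 -1.47065539e+00] 44.13714404965115
tab 0.95 [201.6, 250.3] [595.54365287 103.48482313 117.        ] [593.31010253 103.57894341 124.        ]
grip 0.94 [116.4, 259.8] [513.19365911 110.75355297 117.        ] [513.1141297  110.65754578 124.        ]
grip 0.28 [279.4, 243.6] [683.92142139  97.77711313 117.        ] [679.37618219  98.02052944 124.        ]
selector 0.8 [200.4, 252.0] [594.25627478 105.14943114 117.        ] [592.05639826 105.20001042 124.        ]
pred tab,grip,tip-at-102 [[243.89730814 191.23623124]
 [259.62072184  94.11942685]
 [256.57100641 187.31435358]]
```

View pics/w1.png

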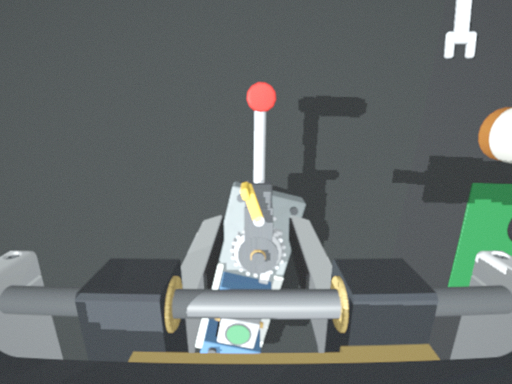

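>>> {"method": "step_arm", "body": {
  "commands": [0.035,0,-0.004,0,0,0,0.044,0.035,0,0,0,0,0,0.044,0.035,0,0,0,0,0,0.044,0,0,0,0,0,0,0.044]
}}

```text
clock: 3.88
eef_pos: [583.6, 105.5, 98.5]
eef_rot: [1.672, 1.566, -3.017]
wrist_force: [0.5, 0.2, 0.4]
finger_gap: 44.5
```

>>> {"method": "step_arm", "body": {
  "commands": [0,0,0.005,0,0,0,0.044,0,0,0.005,0,0,0,0.044,0,0,0.005,0,0,0,0.044]
}}

```text
clock: 4.25
eef_pos: [584.7, 121.0, 101.5]
eef_rot: [-1.576, 1.569, 0.02]
wrist_force: [-0.3, -0.1, 0.3]
finger_gap: 44.2
```

>>> {"method": "step_arm", "body": {
  "commands": [0,0,0.004,0,0,0,0.044,0,0,0.004,0,0,0,0.044,0,0,0,0,0,0,0.044]
}}

```text
clock: 4.62
eef_pos: [584.2, 128.9, 100.5]
eef_rot: [-0.829, 1.571, 0.766]
wrist_force: [0.9, -1.3, 0.1]
finger_gap: 44.2
```

Run:
```python
from h import *
s=manip.read_state(); print(s["clock"],s["eef_pos"],s["wrist_force"])
c=cam("wrist"); im=manip.camera("wrist"); cv2.imwrite("pics/w2.png",im[:,:,::-1])
for k in("tab","grip"): 
    for d in manip.find_in(k,"wrist")[:2]: print(k,d["score"],d["centre"],at_z(c,d["centre"],117),at_z(c,d["centre"],124))
```

```text
4.625 [584.19426995 128.88602271 100.45716056] [ 0.8826584  -1.25589781  0.05080212]
tab 0.67 [244.4, 231.7] [590.22134228 113.04120564 117.        ] [586.75348851 113.61328071 124.        ]
tab 0.29 [342.4, 222.9] [667.33799924 106.70670446 117.        ] [660.55167397 107.55136476 124.        ]
grip 0.9 [102.7, 233.2] [504.47506481 113.66524644 117.        ] [504.69703097 114.21046789 124.        ]
```

View pics/w2.png

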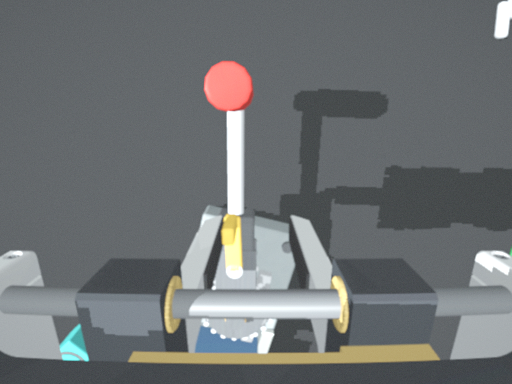

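The tab, at (230, 228), is being carried over and the lever is now almost along the handle; I push on.

>>> {"method": "step_arm", "body": {
  "commands": [0,0,0.004,0,0,0,0.044,0,0,0.004,0,0,0,0.044,0,0,0.004,0,0,0,0.044,0,0,0,0,0,0,0.044]
}}

```text
clock: 5.28
eef_pos: [583.8, 140.9, 100.4]
eef_rot: [0.303, 1.571, 1.899]
wrist_force: [0.5, -0.0, 0.5]
finger_gap: 44.0
```

Run:
```python
from h import *
s=manip.read_state(); print(s["clock"],s["eef_pos"],s["wrist_force"])
c=cam("wrist"); im=manip.camera("wrist"); cv2.imwrite("pics/w3.png",cv2.resize(im[40:320,140:360,::-1],None,fx=2,fy=2))
for k in("tab","grip"): 
    for d in manip.find_in(k,"wrist")[:2]: print(k,d["score"],d["centre"],at_z(c,d["centre"],117),at_z(c,d["centre"],124))
```

```text
5.275 [583.84653644 140.9137513  100.42871067] [ 0.45575742 -0.02099234  0.54744179]
tab 0.66 [239.2, 226.3] [586.36503562 121.6772268  117.        ] [583.04855284 122.39546459 124.        ]
grip 0.76 [98.7, 205.2] [502.32608391 110.20900202 117.        ] [502.6264065  111.42080068 124.        ]
```

View pics/w3.png

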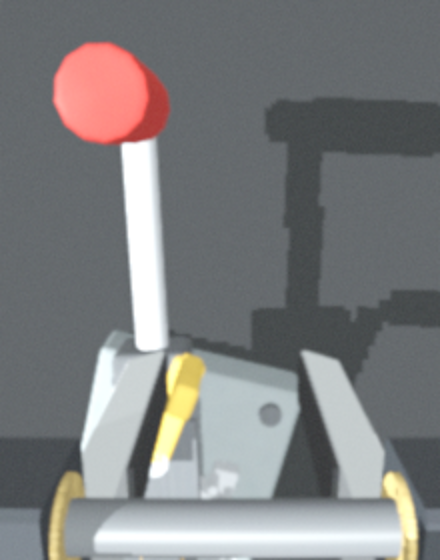

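Lever tip at about (233, 232) in the wrist image is now on the clamp +y side, ~11 mm past the handle line (about 0.67 rad), so tighten. Next, over to the grip.

Run:
```python
from h import *
p=manip.read_state()["eef_pos"]
rows([((p[0],p[1],150),91.4),((494,110,150),91.4),((494,110,95),91.4)],.04)
c=cam("wrist"); print(proj(c,[[494,110,124],[494,110,98]]))
```

```text
shift mm [-49.5  -0.    0. ] turn deg [0. 0. 0.]
shift mm [  0.   90.6 -28.4] turn deg [0. 0. 0.]
shift mm [55.  0.  0.] turn deg [0. 0. 0.]
[[202.79780595  81.39976549]
 [210.53443011  85.96173524]]
```

Run:
```python
from h import *
c=cam("wrist"); print(at_z(c,(86,191),124));
```

```text
[496.39858377 103.76094447 124.        ]
```

>>> {"method": "step_arm", "body": {
  "commands": [-0.025,0,0,0,0,0,0.044,-0.025,0,0,0,0,0,0.044,0,0.03,-0.011,0,0,0,0.044,0,0.03,-0.012,0,0,0,0.044,0,0.03,-0.012,0,0,0,0.044]
}}

```text
clock: 6.05
eef_pos: [493.8, 102.9, 150.5]
eef_rot: [-1.399, 1.571, 0.197]
wrist_force: [-0.3, -0.5, -1.0]
finger_gap: 44.4
```

>>> {"method": "step_arm", "body": {
  "commands": [0,0,0,0,0,0,0.044]
}}

```text
clock: 6.18
eef_pos: [493.9, 102.8, 150.9]
eef_rot: [-1.463, 1.57, 0.131]
wrist_force: [-0.2, -0.1, 0.0]
finger_gap: 44.6
```

Run:
```python
from h import *
s=manip.read_state(); print(s["clock"],s["eef_pos"],s["wrist_force"])
c=cam("wrist"); im=manip.camera("wrist"); 
hsv=cv2.cvtColor(im,cv2.COLOR_RGB2HSV)
m=((hsv[:,:,0]<8)|(hsv[:,:,0]>172))&(hsv[:,:,1]>150)&(hsv[:,:,2]>60)
r=np.argwhere(m);print("red",r.min(0),r.max(0),r.mean(0),len(r)); print(at_z(c,r.mean(0),120))
for d in manip.find_in("grip","wrist")[:2]: print(d["score"],d["centre"],at_z(c,d["centre"],120))
m=manip.camera("top"); hsv=cv2.cvtColor(m,cv2.COLOR_RGB2HSV)
```

```text
6.175 [493.87431701 102.82083831 150.9284615 ] [-0.17234881 -0.10772008  0.03025549]
red [186 244] [227 272] [202.23539823 260.77699115] 565
[486.74875318 105.76408248 120.        ]
0.76 [215.1, 256.3] [497.50751641 102.52483218 120.        ]
```

>>> {"method": "step_arm", "body": {
  "commands": [0.028,0,0.001,-1.6,0,0,0.044,0.028,0,0,0,0,0,0.036,0,0,0,0,0,0,0.036]
}}

```text
clock: 6.7
eef_pos: [494.3, 104.4, 92.8]
eef_rot: [1.649, 1.567, -3.011]
wrist_force: [0.3, 1.0, 0.0]
finger_gap: 36.4
```

>>> {"method": "step_arm", "body": {
  "commands": [0,-0.0003,0.01,3.2,0,0,0.036,0,-0.0003,0.01,3.2,0,0,0.036,0,-0.0003,0.01,3.2,0,0,0.036]
}}

```text
clock: 7.08
eef_pos: [496.4, 134.4, 95.4]
eef_rot: [-2.192, 1.57, -0.738]
wrist_force: [1.9, -5.3, -2.5]
finger_gap: 36.0
```

>>> {"method": "step_arm", "body": {
  "commands": [0,-0.0003,0.01,3.2,0,0,0.036,0,-0.0003,0.01,3.2,0,0,0.036,0,-0.0003,0.01,3.2,0,0,0.036]
}}

```text
clock: 7.45
eef_pos: [502.4, 163.8, 95.4]
eef_rot: [-2.23, 1.57, -0.944]
wrist_force: [0.2, -4.7, -1.8]
finger_gap: 35.9
```

>>> {"method": "step_arm", "body": {
  "commands": [0,-0.0003,0.01,3.2,0,0,0.036,0,-0.0003,0.01,3.2,0,0,0.036,0,-0.0003,0.01,3.2,0,0,0.036]
}}

```text
clock: 7.82
eef_pos: [513.2, 191.7, 95.4]
eef_rot: [-2.309, 1.57, -1.19]
wrist_force: [-0.0, -4.9, -2.1]
finger_gap: 36.4
```

>>> {"method": "step_arm", "body": {
  "commands": [0,-0.0003,0.01,3.2,0,0,0.036,0,-0.0003,0.01,3.2,0,0,0.036,0,-0.0003,0.01,3.2,0,0,0.036]
}}

```text
clock: 8.2
eef_pos: [528.4, 217.5, 95.4]
eef_rot: [-2.418, 1.57, -1.467]
wrist_force: [0.4, -5.2, -0.8]
finger_gap: 36.1
```

>>> {"method": "step_arm", "body": {
  "commands": [0,-0.0003,0.01,3.2,0,0,0.036,0,-0.0003,0.01,3.2,0,0,0.036]
}}

```text
clock: 8.45
eef_pos: [540.9, 233.1, 95.4]
eef_rot: [-2.447, 1.57, -1.608]
wrist_force: [-1.5, -4.5, -1.4]
finger_gap: 36.2
```

>>> {"method": "step_arm", "body": {
  "commands": [0,0,0,0,0,0,0.036]
}}

```text
clock: 8.57
eef_pos: [540.9, 233.3, 95.3]
eef_rot: [-1.152, 1.57, -0.31]
wrist_force: [-1.3, -2.7, 2.2]
finger_gap: 36.0
```

```bash
cat > look.py <<'E'
from h import *
s=manip.read_state(); p=np.array(s["eef_pos"]); d=p[:2]-[674.5,114]; a=np.degrees(np.arctan2(d[1],d[0]))%360
R=Ro.from_euler('xyz',s["eef_rot"]).as_matrix()
print("t",round(s["clock"],2),"r",np.hypot(*d).round(1),"tool h",np.radians(167.6-a).round(3),"force in tool",(R.T@np.array(s["wrist_force"])).round(2),"az",np.degrees(np.arctan2(R[1,2],R[0,2])).round(1),"want",round(a-90,1))
E
python3 look.py
```

```text
t 8.57 r 179.1 tool h 0.512 force in tool [-2.24 -0.85 -2.88] az 48.3 want 48.2
```

>>> {"method": "step_arm", "body": {
  "commands": [0,-0.0005,-0.0129,-4.1,0,0,0.036,0,-0.0005,-0.0129,-4.1,0,0,0.036,0,-0.0005,-0.0129,-4.1,0,0,0.036,0,-0.0005,-0.0129,-4.1,0,0,0.036,0,-0.0005,-0.0129,-4.1,0,0,0.036]
}}

```text
clock: 9.2
eef_pos: [507.0, 178.2, 95.4]
eef_rot: [-0.609, 1.569, 0.595]
wrist_force: [1.0, 1.5, -0.5]
finger_gap: 36.1
```

>>> {"method": "step_arm", "body": {
  "commands": [0,-0.0005,-0.0129,-4.1,0,0,0.036,0,-0.0005,-0.0129,-4.1,0,0,0.036,0,-0.0005,-0.0129,-4.1,0,0,0.036,0,-0.0005,-0.0129,-4.1,0,0,0.036,0,-0.0005,-0.0129,-4.1,0,0,0.036]
}}

```text
clock: 9.82
eef_pos: [495.1, 115.0, 95.3]
eef_rot: [-1.074, 1.569, 0.487]
wrist_force: [-0.3, 0.7, 0.0]
finger_gap: 36.1
```

>>> {"method": "step_arm", "body": {
  "commands": [0,-0.0005,-0.0129,-4.1,0,0,0.036,0,-0.0005,-0.0129,-4.1,0,0,0.036,0,-0.0005,-0.0129,-4.1,0,0,0.036]
}}

```text
clock: 10.2
eef_pos: [498.9, 76.5, 95.4]
eef_rot: [-1.301, 1.569, 0.475]
wrist_force: [1.2, 1.1, 0.4]
finger_gap: 35.8
```

```bash
python3 look.py
python3 - <<'E'
from h import *
im=manip.camera("top"); cv2.imwrite("pics/t2.png",cv2.resize(im[110:290,130:330,::-1],None,fx=3,fy=3,interpolation=cv2.INTER_CUBIC))
c=cam("top")
for k in("jaw","stop","cell","tab"): print(k,[(round(d["score"],2),np.round(d["centre"],1).tolist()) for d in manip.find_in(k,"top")])
E
```

```text
t 10.2 r 179.6 tool h -0.427 force in tool [-0.43 -1.38  0.84] az 101.7 want 102.1
jaw [(0.55, [167.4, 220.2])]
stop [(0.76, [135.0, 231.0])]
cell [(0.89, [147.2, 228.9]), (0.85, [157.6, 276.0]), (0.63, [150.4, 172.2])]
tab [(0.53, [206.4, 216.5])]
```

View pics/t2.png

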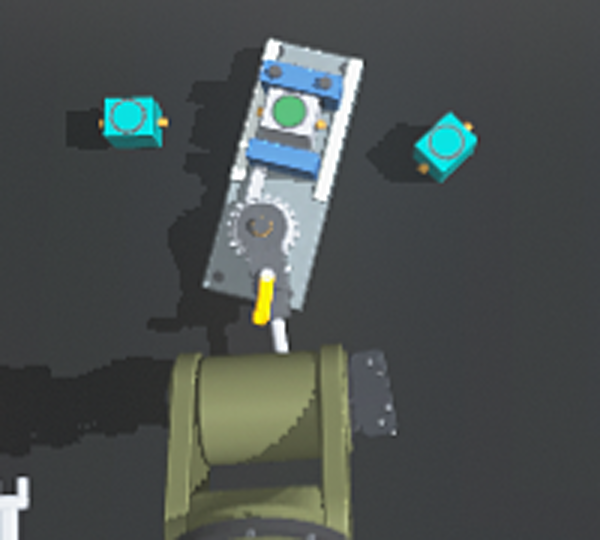

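Top crop: the lever now points to the +y side (tab at (262, 318)). The jaw has moved ~7 mm toward the cell, which is otherwise unmoved; everything else is in place.

>>> {"method": "step_arm", "body": {
  "commands": [0,-0.0005,-0.0129,-4.1,0,0,0.036,0,-0.0005,-0.0129,-4.1,0,0,0.036]
}}

```text
clock: 10.7
eef_pos: [505.6, 52.2, 94.7]
eef_rot: [-1.347, 1.57, 0.57]
wrist_force: [-0.1, 1.7, -0.2]
finger_gap: 36.0
```

>>> {"method": "step_arm", "body": {
  "commands": [0,-0.0003,0.01,3.2,0,0,0.036,0,-0.0003,0.01,3.2,0,0,0.036,0,-0.0003,0.01,3.2,0,0,0.036,0,-0.0003,0.01,3.2,0,0,0.036,0,-0.0003,0.01,3.2,0,0,0.036]
}}

```text
clock: 11.32
eef_pos: [495.3, 101.0, 94.5]
eef_rot: [2.778, 1.57, -1.871]
wrist_force: [0.3, -3.5, -0.9]
finger_gap: 36.1
```

>>> {"method": "step_arm", "body": {
  "commands": [0,-0.0003,0.01,3.2,0,0,0.036,0,-0.0003,0.01,3.2,0,0,0.036,0,-0.0003,0.01,3.2,0,0,0.036,0,-0.0003,0.01,3.2,0,0,0.036,0,-0.0003,0.01,3.2,0,0,0.036]
}}

```text
clock: 11.95
eef_pos: [498.9, 150.8, 94.5]
eef_rot: [2.509, 1.569, -2.421]
wrist_force: [-2.9, -4.1, 1.8]
finger_gap: 35.7
```

>>> {"method": "step_arm", "body": {
  "commands": [0,-0.0003,0.01,3.2,0,0,0.036,0,-0.0003,0.01,3.2,0,0,0.036,0,-0.0003,0.01,3.2,0,0,0.036]
}}

```text
clock: 12.32
eef_pos: [507.7, 179.5, 94.4]
eef_rot: [2.528, 1.569, -2.569]
wrist_force: [-3.7, -3.8, 2.0]
finger_gap: 35.8
```

```bash
python3 look.py
```

```text
t 12.32 r 179.2 tool h 0.158 force in tool [-1.99  2.02 -4.87] az 68.0 want 68.6
```

>>> {"method": "step_arm", "body": {
  "commands": [0,-0.0003,0.01,3.2,0,0,0.036,0,-0.0003,0.01,3.2,0,0,0.036,0,-0.0003,0.01,3.2,0,0,0.036]
}}

```text
clock: 12.7
eef_pos: [521.1, 206.3, 94.4]
eef_rot: [2.574, 1.569, -2.691]
wrist_force: [-4.5, -3.2, 1.7]
finger_gap: 36.1
```

>>> {"method": "step_arm", "body": {
  "commands": [0,-0.0003,0.01,3.2,0,0,0.036,0,-0.0003,0.01,3.2,0,0,0.036,0,-0.0003,0.01,3.2,0,0,0.036]
}}

```text
clock: 13.08
eef_pos: [538.9, 230.5, 94.4]
eef_rot: [2.649, 1.569, -2.783]
wrist_force: [-4.3, -2.3, 2.4]
finger_gap: 36.1
```

```bash
python3 look.py
```

```text
t 13.07 r 178.8 tool h 0.493 force in tool [-2.41  1.78 -4.57] az 48.8 want 49.3
```

>>> {"method": "step_arm", "body": {
  "commands": [0,0,0,0,0,0,0.036]
}}

```text
clock: 13.2
eef_pos: [539.1, 230.5, 94.3]
eef_rot: [2.634, 1.57, -2.795]
wrist_force: [-3.0, -2.2, 0.9]
finger_gap: 36.3
```

```bash
python3 look.py
python3 - <<'E'
from h import *
im=manip.camera("top"); cv2.imwrite("pics/t3.png",cv2.resize(im[110:290,130:330,::-1],None,fx=3,fy=3,interpolation=cv2.INTER_CUBIC))
for k in("jaw","cell"): print(k,[(round(d["score"],2),np.round(d["centre"],1).tolist()) for d in manip.find_in(k,"top")])
E
```

```text
t 13.2 r 178.6 tool h 0.494 force in tool [-0.89  0.82 -3.57] az 48.9 want 49.3
jaw [(0.55, [161.7, 222.7])]
cell [(0.83, [149.8, 177.8]), (0.82, [157.1, 277.6]), (0.55, [142.6, 226.4])]
```

View pics/t3.png

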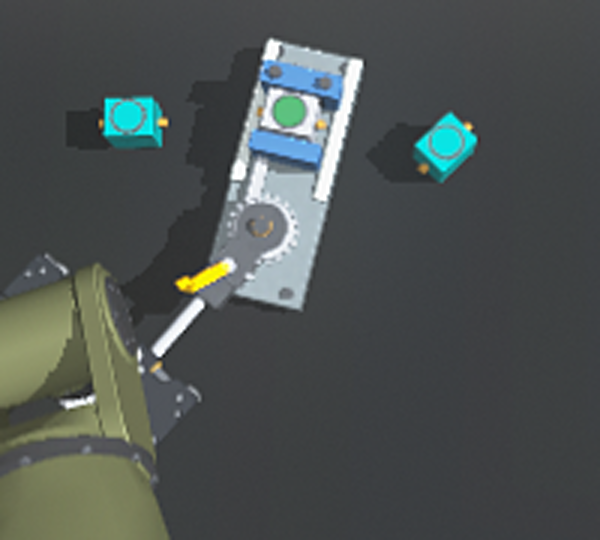

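Jaw is now ~14 mm along, near the cell (jaw front edge about (285, 135) in the crop), with the cell not yet moved. Swing back for the third stroke, slower from here on.

>>> {"method": "step_arm", "body": {
  "commands": [0,-0.0005,-0.0129,-4.1,0,0,0.036,0,-0.0005,-0.0129,-4.1,0,0,0.036,0,-0.0005,-0.0129,-4.1,0,0,0.036,0,-0.0005,-0.0129,-4.1,0,0,0.036,0,-0.0005,-0.0129,-4.1,0,0,0.036]
}}

```text
clock: 13.98
eef_pos: [506.8, 174.4, 94.7]
eef_rot: [-0.823, 1.569, 0.392]
wrist_force: [1.1, 0.9, -0.1]
finger_gap: 36.6
```

>>> {"method": "step_arm", "body": {
  "commands": [0,-0.0005,-0.0129,-4.1,0,0,0.036,0,-0.0005,-0.0129,-4.1,0,0,0.036,0,-0.0005,-0.0129,-4.1,0,0,0.036,0,-0.0005,-0.0129,-4.1,0,0,0.036,0,-0.0005,-0.0129,-4.1,0,0,0.036]
}}

```text
clock: 14.6
eef_pos: [495.6, 111.1, 94.8]
eef_rot: [-1.302, 1.569, 0.27]
wrist_force: [0.7, 0.6, -0.7]
finger_gap: 36.2
```

>>> {"method": "step_arm", "body": {
  "commands": [0,-0.0005,-0.0129,-4.1,0,0,0.036,0,-0.0005,-0.0129,-4.1,0,0,0.036,0,-0.0005,-0.0129,-4.1,0,0,0.036,0,-0.0005,-0.0129,-4.1,0,0,0.036]
}}

```text
clock: 15.1
eef_pos: [503.2, 60.2, 94.7]
eef_rot: [-1.679, 1.569, 0.179]
wrist_force: [1.0, 0.7, 0.5]
finger_gap: 36.1
```

```bash
python3 look.py
```

```text
t 15.1 r 179.6 tool h -0.521 force in tool [-0.47 -1.19  0.36] az 106.5 want 107.4
```

>>> {"method": "step_arm", "body": {
  "commands": [0,-0.0003,0.01,3.2,0,0,0.036,0,-0.0003,0.01,3.2,0,0,0.036,0,-0.0003,0.01,3.2,0,0,0.036,0,-0.0003,0.01,3.2,0,0,0.036]
}}

```text
clock: 15.6
eef_pos: [496.2, 100.1, 94.7]
eef_rot: [-1.561, 1.57, 0.069]
wrist_force: [-0.4, -0.3, 0.0]
finger_gap: 36.0
```

```bash
python3 look.py
```

```text
t 15.6 r 178.8 tool h -0.294 force in tool [-0.03  0.38 -0.3 ] az 93.4 want 94.5
```

>>> {"method": "step_arm", "body": {
  "commands": [0,-0.0003,0.01,3.2,0,0,0.036,0,-0.0003,0.01,3.2,0,0,0.036]
}}

```text
clock: 15.85
eef_pos: [496.1, 120.1, 94.7]
eef_rot: [-1.514, 1.57, 0.005]
wrist_force: [-0.3, -1.3, 0.7]
finger_gap: 35.6
```

>>> {"method": "step_arm", "body": {
  "commands": [0,-0.0001,0.005,1.6,0,0,0.036,0,-0.0001,0.005,1.6,0,0,0.036,0,-0.0001,0.005,1.6,0,0,0.036]
}}

```text
clock: 16.23
eef_pos: [497.4, 134.7, 94.5]
eef_rot: [2.865, 1.57, -1.983]
wrist_force: [-2.5, -4.3, 3.0]
finger_gap: 36.2
```

>>> {"method": "step_arm", "body": {
  "commands": [0,-0.0001,0.005,1.6,0,0,0.036,0,-0.0001,0.005,1.6,0,0,0.036,0,-0.0001,0.005,1.6,0,0,0.036]
}}

```text
clock: 16.6
eef_pos: [500.2, 149.9, 94.4]
eef_rot: [2.157, 1.571, -2.775]
wrist_force: [-2.4, -4.0, 2.3]
finger_gap: 35.8
```

```bash
python3 look.py
```

```text
t 16.6 r 178.0 tool h -0.014 force in tool [-2.35  1.45 -4.44] az 77.4 want 78.4
```

>>> {"method": "step_arm", "body": {
  "commands": [0,-0.0001,0.005,1.3,0,0,0.036,0,-0.0001,0.005,1.3,0,0,0.036,0,-0.0001,0.005,1.3,0,0,0.036]
}}

```text
clock: 16.98
eef_pos: [503.9, 164.4, 94.3]
eef_rot: [1.998, 1.57, -3.002]
wrist_force: [-3.5, -3.0, 1.5]
finger_gap: 36.0
```

>>> {"method": "step_arm", "body": {
  "commands": [0,-0.0001,0.005,1.6,0,0,0.036,0,-0.0001,0.005,1.6,0,0,0.036]
}}

```text
clock: 17.23
eef_pos: [507.0, 173.9, 94.3]
eef_rot: [2.035, 1.57, -3.021]
wrist_force: [-3.2, -3.4, 3.1]
finger_gap: 35.6
```

>>> {"method": "step_arm", "body": {
  "commands": [0,-0.0001,0.005,1.6,0,0,0.036,0,-0.0001,0.005,1.6,0,0,0.036]
}}

```text
clock: 17.48
eef_pos: [510.7, 183.2, 94.3]
eef_rot: [2.059, 1.57, -3.052]
wrist_force: [-3.6, -3.7, 2.0]
finger_gap: 36.0
```

```bash
python3 look.py
```

```text
t 17.48 r 177.8 tool h 0.183 force in tool [-2.    1.92 -4.81] az 67.1 want 67.1
```

```bash
cat > green.py <<'E'
from h import *
import sys
c=cam("top"); new=manip.camera("top"); cv2.imwrite(f"pics/{sys.argv[1]}.png",new[:,:,::-1])
u=np.array([np.cos(np.radians(-12.4)),np.sin(np.radians(-12.4))])
for im in(cv2.imread("pics/top0.png")[:,:,::-1],new):
    g=im[125:175,200:250].astype(float); h=cv2.cvtColor(im[125:175,200:250].astype(np.uint8),cv2.COLOR_RGB2HSV)
    o=[]
    for lo,hi,z in((50,85,80),(100,125,72)):
        m=(h[:,:,0]>=lo)&(h[:,:,0]<=hi)&(h[:,:,1]>70)
        if z==72: # jaw/stop: pick the lower one
            n,L,st,ce=cv2.connectedComponentsWithStats(m.astype(np.uint8)); ks=[k for k in range(1,n) if st[k,4]>25]
            for k in ks: o.append((int(st[k,4]),float(((at_z(c,ce[k][::-1]+[125,200],72)[:2]-[674.5,114])@u).round(1))))
        else: o.append(("cell",float(((at_z(c,np.argwhere(m).mean(0)+[125,200],z)[:2]-[674.5,114])@u).round(1))))
    print(o)
E
python3 green.py t4
```

```text
[('cell', 117.3), (232, 151.2), (221, 64.8)]
[('cell', 118.4), (227, 151.4), (231, 84.0)]
```

The jaw has travelled ~19 mm and the cell has begun to move (~1 mm), so from here I take small steps and check the force each time.

>>> {"method": "step_arm", "body": {
  "commands": [0,-0.0001,0.005,1.6,0,0,0.036,0,-0.0001,0.005,1.6,0,0,0.036]
}}

```text
clock: 17.77
eef_pos: [514.8, 192.2, 94.3]
eef_rot: [2.079, 1.57, -3.088]
wrist_force: [-3.6, -3.5, 1.3]
finger_gap: 36.1
```

```bash
python3 look.py
```

```text
t 17.77 r 177.8 tool h 0.239 force in tool [-1.28  1.69 -4.76] az 64.0 want 63.9
```

>>> {"method": "step_arm", "body": {
  "commands": [0,-0.0001,0.005,1.6,0,0,0.036,0,-0.0001,0.005,1.6,0,0,0.036]
}}

```text
clock: 18.02
eef_pos: [519.5, 201.1, 94.3]
eef_rot: [2.09, 1.57, -3.133]
wrist_force: [-3.5, -3.1, 1.9]
finger_gap: 35.8
```

```bash
python3 look.py
```

```text
t 18.02 r 177.8 tool h 0.296 force in tool [-1.91  1.53 -4.42] az 60.7 want 60.7
```

>>> {"method": "step_arm", "body": {
  "commands": [0,-0.0001,0.005,1.6,0,0,0.036,0,-0.0001,0.005,1.6,0,0,0.036]
}}

```text
clock: 18.27
eef_pos: [524.7, 209.7, 94.3]
eef_rot: [2.041, 1.57, 3.045]
wrist_force: [-3.7, -2.6, 1.9]
finger_gap: 36.1
```

```bash
python3 look.py
```

```text
t 18.27 r 177.7 tool h 0.352 force in tool [-1.88  1.77 -4.17] az 57.5 want 57.4
```

>>> {"method": "step_arm", "body": {
  "commands": [0,-0.0001,0.005,1.6,0,0,0.036,0,-0.0001,0.005,1.6,0,0,0.036]
}}

```text
clock: 18.52
eef_pos: [530.3, 217.9, 94.3]
eef_rot: [2.198, 1.57, -3.136]
wrist_force: [-5.0, -3.3, 1.5]
finger_gap: 36.2
```

```bash
python3 look.py; python3 green.py t5
```

```text
t 18.52 r 177.7 tool h 0.408 force in tool [-1.52  2.16 -5.55] az 54.3 want 54.2
[('cell', 117.3), (232, 151.2), (221, 64.8)]
[('cell', 120.7), (224, 151.6), (228, 86.2)]
```

The push has risen to 5.5 N; continuing in single small rows.

>>> {"method": "step_arm", "body": {
  "commands": [0,-0.0001,0.005,1.6,0,0,0.036]
}}

```text
clock: 18.7
eef_pos: [533.2, 221.7, 94.2]
eef_rot: [2.446, 1.57, -2.916]
wrist_force: [-5.2, -4.1, 1.9]
finger_gap: 36.3
```

```bash
python3 look.py
```

```text
t 18.7 r 177.7 tool h 0.435 force in tool [-1.91  1.7  -6.43] az 52.8 want 52.7
```

>>> {"method": "step_arm", "body": {
  "commands": [0,-0.0001,0.004,1.2,0,0,0.036]
}}

```text
clock: 18.82
eef_pos: [535.6, 224.8, 94.2]
eef_rot: [2.481, 1.569, -2.902]
wrist_force: [-6.2, -5.1, 3.8]
finger_gap: 36.1
```

```bash
python3 look.py
```

```text
t 18.82 r 177.7 tool h 0.457 force in tool [-3.79  1.67 -7.88] az 51.6 want 51.4
```

Reached 7.9 N moving; pausing to read the resting force.

>>> {"method": "step_arm", "body": {
  "commands": [0,0,0,0,0,0,0.036,0,0,0,0,0,0,0.036]
}}

```text
clock: 19.08
eef_pos: [535.5, 224.7, 94.2]
eef_rot: [2.442, 1.569, -2.94]
wrist_force: [-6.0, -4.0, 2.7]
finger_gap: 36.1
```

```bash
python3 look.py
```

```text
t 19.07 r 177.7 tool h 0.456 force in tool [-2.71  2.28 -6.86] az 51.6 want 51.4
```

>>> {"method": "step_arm", "body": {
  "commands": [0,0,0,0,0,0,0.036,0,0,0,0,0,0,0.036]
}}

```text
clock: 19.32
eef_pos: [535.5, 224.7, 94.2]
eef_rot: [2.421, 1.569, -2.961]
wrist_force: [-5.9, -3.4, 2.8]
finger_gap: 35.8
```

```bash
python3 look.py; python3 green.py t6
```

```text
t 19.32 r 177.7 tool h 0.456 force in tool [-2.78  2.52 -6.32] az 51.6 want 51.5
[('cell', 117.3), (232, 151.2), (221, 64.8)]
[('cell', 120.7), (225, 151.6), (230, 86.2)]
```

The hold reads 6.3 N and is still falling. That is above the 4–5 N paused band but below the 7 N limit, and the moving push peaked at 7.9 N. It is firm, so I stop now, ease off at once and leave.

>>> {"method": "step_arm", "body": {
  "commands": [0,0,-0.008,0,0,0,0.044,0,0,-0.008,0,0,0,0.05,0,0,0,0,0,0,0.05]
}}

```text
clock: 19.75
eef_pos: [526.1, 212.0, 94.7]
eef_rot: [-0.137, 1.57, 0.763]
wrist_force: [1.1, -0.2, -0.1]
finger_gap: 49.9
```

```bash
python3 look.py
python3 - <<'E'
from h import *
c=cam("wrist"); im=manip.camera("wrist"); hsv=cv2.cvtColor(im,cv2.COLOR_RGB2HSV)
r=np.argwhere(((hsv[:,:,0]<8)|(hsv[:,:,0]>172))&(hsv[:,:,1]>150)&(hsv[:,:,2]>60)); print(r.min(0),r.max(0),len(r), manip.read_state()["finger_gap"])
E
```

```text
t 19.75 r 177.9 tool h 0.367 force in tool [ 0.11 -0.96  0.48] az 51.6 want 56.6
[203 215] [255 257] 1435 49.76263199980243
```

>>> {"method": "step_arm", "body": {
  "commands": [0,0,-0.01,0,0,0,0.05,-0.03,0,0,0,0,0,0.05,-0.04,0,0,0,0,0,0.05,-0.04,0,0,0,0,0,0.05,0,0,0,0,0,0,0.05]
}}

```text
clock: 20.42
eef_pos: [520.7, 204.5, 207.4]
eef_rot: [-0.574, 1.565, 0.327]
wrist_force: [0.5, -0.5, -0.9]
finger_gap: 50.1
```

>>> {"method": "step_arm", "body": {
  "commands": [0,0.05,0.02,0,0,0,0.05,0,0.05,0.02,0,0,0,0.05,0,0.02,0.01,0,0,0,0.05,0,0,0,0,0,0,0.05]
}}

```text
clock: 20.92
eef_pos: [455.9, 318.8, 203.3]
eef_rot: [2.726, 1.569, -2.654]
wrist_force: [0.3, 0.1, -0.0]
finger_gap: 49.8
```

```bash
python3 look.py; python3 green.py t7
python3 - <<'E'
import cv2
from h import *
t=cv2.imread("pics/t7.png")[110:290,130:330]; s=manip.camera("scene")[190:290,180:320,::-1]
a=cv2.resize(t,(400,360),interpolation=cv2.INTER_CUBIC); b=cv2.resize(s,(400,286),interpolation=cv2.INTER_CUBIC)
b=cv2.copyMakeBorder(b,0,74,0,0,cv2.BORDER_CONSTANT); cv2.imwrite("pics/v8.png",np.hstack([a,b]))
E
```

```text
t 20.93 r 299.6 tool h 0.536 force in tool [ 0.05 -0.16  0.28] az 51.7 want 46.9
[('cell', 117.3), (232, 151.2), (221, 64.8)]
[('cell', 120.7), (222, 151.6), (228, 86.2)]
```

View pics/v8.png

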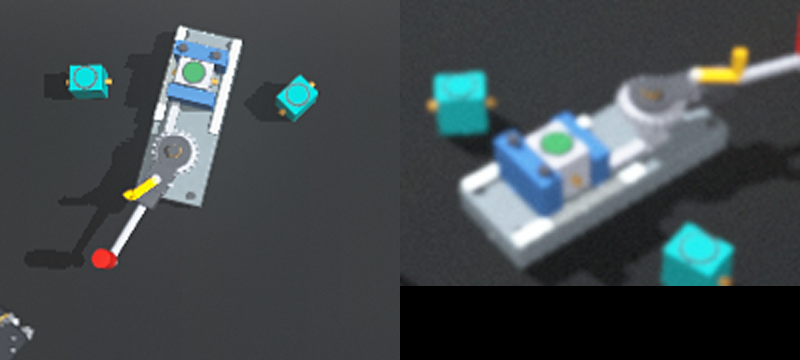

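The cell is held square between jaw and stop, its green window shows no crack, and neither jaw nor cell moved after I let go. The selector is at tighten, the look-alikes are unmoved and the arm is clear.

```bash
python3 -c "
from cell import manip
print(manip.sign_off())"
```

```text
the job is handed in; nothing more can be done
None
```

I flipped the selector to tighten and worked the handle through three clockwise strokes until the cell was held against the stop. I then eased off, lifted clear and handed in at about 21 s of the 72 s allowed.

- **Stroke forces:** Driving the free jaw took about 4.5–5 N. On the third stroke the push climbed from 5.5 to 6.4 to 7.9 N moving, and I stopped there, inside your 7–8 N band.
- **Final pictures:** The jaw has travelled about 21 mm. The cell moved about 3.4 mm to the stop, sits square, and neither shifted after I let go. The window shows no crack, the selector is still at tighten, and the turquoise look-alikes are unmoved. The wrist force was near zero at the end.
- **Not checked at the end:** I did not look at the reagent bottle or the beaker again after the job. The arm felt no contact with either.
- **One disagreement:** The paused force read 6.9 N, then 6.3 N about a quarter of a second later, still falling. That is above the 4–5 N paused band, though below the 7 N at which the window cracks. The cell may therefore be somewhat tighter than the 70–110 N aimed for. I could not measure the squeeze directly.

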